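Clamp the jar of chocolate drops shut with its wire bail

TASK

The clip-top jar has been refilled and its lid set loosely on the seal: shut it airtight. Swing the wire bail up from behind the jar and over into the groove on top of the lid, then fold the wire lever at the jar's front fully down, past its dead centre, so that it snaps home and stays down by itself. Leave the jar standing where it is with the lid on, and do not disturb the scoop, the shaker or the gift box.

Things in the scene. Friction and masses are not known exactly. Their poses are not given: they have to be found in the camera images.
- jar: Round glass jar of chocolate drops, 92 mm across, rim 120 mm high, 1.8 kg, stands loose on the counter. Origin: centre of its underside; z up; its -x axis points to the side of the lever (the front), +x to the side where the bail rests (the rear). A two-turn wire band round the neck carries the clasp.
- jar_pivot (a point): Axis on which the lever swings: parallel to the jar's y, 106 mm above the counter and 13 mm behind the jar's axis. The point lies midway between the two pivot studs.
- clamp_lever (a joint): Swing of the lever about jar_pivot (rad). 0: raised, its bar 55 degrees above level at the front; grows as it is folded down; level at 0.96; stop at 1.745, 45 degrees below level. It stays where it is left (0.026 N m friction). With the bail in the groove it is stiff from about 0.5 on; dead centre near 1.35; pushed to 1.6 it snaps home to the stop by itself; let go before 1.25 it springs up.
- lever_bar (a point): Middle of the lever's front bar, 90 mm from the pivot axis. The lever is a U of 4.4 mm wire, 99 mm wide at the pivots and narrowing to a straight front bar 52 mm wide parallel to the jar's y. Push on this bar from above, following its arc; 2 to 3 N at the bar are enough.
- wire_bail: The bail: a U of 4.4 mm wire hung on the lever's two 10 mm cranks. Origin: midway between its two eyes, 107 mm apart; it turns freely about the jar's y axis there, and the eyes move 5 mm down and 14 mm back as the lever is folded. It starts leaning about 48 degrees from upright to the rear, on two wire lugs, and falls back if let go early. Smooth wire, friction 0.15.
- bail_bar (a point): Middle of the bail's straight cross bar (88 mm long, 4.4 mm thick, parallel to the jar's y), 55 mm from the eyes. Push it forward along its arc, rising with it (forced straight it drives the lever down). It passes over the lid only while the lever is raised. Past upright it tips by its weight against the groove's front wall, 4 mm in front of and 5 to 7 mm above lid_groove, and stays.
- lid: White ceramic lid, loose, 84 mm across, held sideways by a plug in the jar's mouth. Origin: centre of the underside of its 7 mm flange, on the rubber seal 123 mm above the counter; axes as the jar's. The top is domed: 10 mm above the origin at radius 31, 12.5 at radius 22. On it stands a saddle 26 mm by 32 mm with the groove.
- lid_groove (a point): Bottom of the groove across the saddle, along y, 27.4 mm above the lid's origin, 1 mm behind the jar's axis. Its front wall rises 11.5 mm and stops the bail, its rear lip only 2 mm. With the lever home the bar is pulled into it (bar centre 2 mm above this point) and squeezes the lid 2 mm into the seal with about 40 N.
- scoop: Bystander: metal scoop, 180 mm long, lies to the left. Origin on its underside.
- cocoa_shaker: Bystander: grey-white shaker, 61 mm across, 97 mm tall, to the right of the jar. Origin: centre of its underside.
- ballotin_b: Bystander: purple card gift box, 67 x 93 x 46 mm, to the right of the jar. Origin: centre of its underside.
Mind the look-alikes: they are no part of the job. Leave any turquoise look-alike of the lid alone.

How it is judged:
By the outcome, as a careful person would: the job done as asked, in the order asked, and still so for the second after the job is handed in, with the robot touching nothing.
It also fails if it takes over 46 s, if anything falls off the work surface, if the arm or the gripper's body presses on something with over 40 N, if the wrist force passes 120 N, or if a joint passes its speed limit or range.

ROBOT

A 6-joint arm with a two-finger parallel gripper is mounted at the origin on a cart in front of the work surface, level with it; the furniture and walls round the work are solid. World frame = base frame: x ahead of the robot, y to its left, z up, the work surface at z = 0. Lengths are in m, angles in rad, forces in N, time in s.
With the tool pointing down it reaches from about 0.3 to 0.775 m from the base axis. Payload 14.6 kg.
Tool frame: the origin (TCP) lies between the finger pads; the fingertips stand 19 mm ahead of it and the grasp point (between the pads) is the TCP; z points along the fingers, y is the direction in which the jaws open and shut (so a half turn about z gives the same grasp; the last joint's range is limited). The gripper opens to 94 mm and grips with 3 to 60 N. Pads are 16 mm wide; open, the fingers measure 119 mm over their backs; the gripper's body (75 mm by 177 mm) begins 78 mm behind the grasp point.
Start: joints at [1.216, 0.3, 1.521, -0, 1.321, -0.067], TCP at [0.156, 0.527, 0.224] pointing down, gripper open.
Joint ranges: [-3.03, 3.03], [-0.79, 2.21], [0.23, 2.52], [-1.04, 4.18], [0, 3.07], [-2.55, 2.55]. Speed limits (rad/s): [2.22, 2.22, 2.57, 3.14, 3.14, 3.14].

INTERFACE

Orientations are given as [roll, pitch, yaw] about the fixed x, y, z axes, in that order (R = Rz(yaw) Ry(pitch) Rx(roll)).
In Python, from station import telemetry, vision, ctrl gives the robot as it stands. The module is installed in compiled form; this text tells all that it offers.
- The arm moves only by the shell command python3 -m creep 'ROWS' [FORCE]. ROWS is JSON, a list of rows, each a list of 3 entries, a list of its own where there are three numbers: the shift along the tool's x, y, z in units of 50 mm (1.0 is 50 mm), then the turn about the tool's z in units of 8 degrees (1.0 is 8 degrees), then the opening, from 0 (shut) to 1 (fully open). In form: [[[tx, ty, tz], twist, gripper], ...]. A call has 1 to 12 rows; each row is the pose to reach, as a shift and turn from the pose commanded when the call began, along the tool's axes at that moment; what a row does not reach only later rows make up. A row lasts 1/10 s, in which the tool goes at most 50 mm and 8.59 degrees, less where a joint would pass 70% of its speed; a pose out of reach is approached as far as the arm can. A call with a gripper value outside its range is refused whole. The fingers move at their own pace and stop on an object; FORCE is the grip in N (left out, the last holds). Time passes only in rows, so rows that repeat a pose let the fingers close. It gives the time, the measured TCP pose, the force and the opening at its end, in the units of the state.
- telemetry.get_obs(): the state, without advancing time (a new reading comes with each control period).
- vision.camera(name): name is "scene" or "top" or "wrist"; returns a dict with "img" (400x640x3 uint8, red, green, blue), "depth" (400x640 float32, m along the optical axis (not along the pixel's ray), 0 where there is no reading), "vertical_fov" (degrees; the focal length in pixels is half the picture's height over the tangent of half this angle, whatever the lens; pixels are square), "cx", "cy" (the principal point, pixels), "extrinsics" (4x4, takes a point from camera to world coordinates); the wrist camera has in their place "hand_eye" (4x4, takes a point from camera to tool coordinates, whose origin is the TCP and whose axes are the flange's). Camera axes: x right, y down, z forward; pixel columns grow to the right and rows downward; lengths in m; the calibration is good to about 2 mm. A picture is of the moment at which its call begins: read the wrist's pose just before it.
- ctrl.hand_in(): hands the job in, once; it reports no verdict.
The state is a dict: "time_s": time; "qpos": joint angles; "joint_vel": joint speeds; "tau": joint torques, N m; "ee_pos": TCP position; "eef_rot": TCP orientation; "force": force on the tool from outside, world axes, zero at the start; "moment": the same for the moment, N m; "grip_width": finger opening in m.
Only numpy, scipy, OpenCV 4.12 (cv2) and the standard library are available. Lean on these libraries where they do the work, as an engineer would, in place of code of your own. Each camera call takes 0.05 s, during which the arm holds its last target.

## Working session

There is one attempt and no reset: what is moved stays moved. The work goes in short steps, Python scripts to look and compute and a shell command to move; the robot and the scene stay as the last step left them, time stands still between calls to the robot, and variables do not carry over. Pictures are saved under pics/ and viewed, and the job is handed in when it is done.

```bash
mkdir -p pics
cat > h.py <<'E'
from station import telemetry, vision, ctrl
import numpy as np, cv2
def shot(name,fn):
    o=telemetry.get_obs(); c=vision.camera(name)
    cv2.imwrite(f'pics/{fn}.png',c['img'][:,:,::-1])
    np.savez(f'pics/{fn}.npz',ee=o['ee_pos'],rot=o['eef_rot'],**{k:v for k,v in c.items()})
    return c
E
python3 - <<'E'
from h import *
print(telemetry.get_obs())
for n in ['scene','top','wrist']:
    c=shot(n,n+'0'); print(n,c['vertical_fov'],c['cx'],c['cy'],c.get('extrinsics',c.get('hand_eye')))
E
```

```text
{'time_s': 0.0, 'qpos': array([ 1.21639109e+00,  3.00487051e-01,  1.52157141e+00, -3.76931307e-05,
        1.32069266e+00, -6.65803409e-02]), 'joint_vel': array([ 8.97828536e-05,  2.79433109e-04, -1.57142492e-03, -1.81411311e-03,
       -6.07317759e-04, -7.68691310e-04]), 'tau': array([ 1.09687312e-04, -5.31815422e+01, -3.52723145e+01,  7.08407722e-02,
        2.44256324e-02, -9.28071904e-05]), 'ee_pos': array([0.15604618, 0.52715274, 0.22388166]), 'eef_rot': array([-3.14043432e+00, -4.06458565e-05,  2.85377708e+00]), 'force': array([ 0.3884575 ,  0.28560057, -0.31095393]), 'moment': array([-0.01138442,  0.03459164, -0.00266747]), 'grip_width': 0.094085930180336}
scene 53.159064754682845 318.5280886864355 196.1875449812722 [[ 0.75290741 -0.30234867  0.58456455  0.01752738]
 [-0.65803363 -0.33092544  0.67637275 -0.60522415]
 [-0.01105312 -0.89390919 -0.44811181  0.53507275]
 [ 0.          0.          0.          1.        ]]
top 46.46875907230631 322.65285097503926 201.09934316917963 [[-0.02214329 -0.99444399  0.10291175  0.44974617]
 [-0.99956244  0.02404067  0.01723322 -0.01300333]
 [-0.01961154 -0.10248512 -0.99454119  1.36044894]
 [ 0.          0.          0.          1.        ]]
wrist 68.49084440738172 314.1862341233944 201.0024521102674 [[ 4.22401708e-04 -9.71794958e-01 -2.35827016e-01  6.81193986e-02]
 [ 9.99999691e-01  5.66983774e-04 -5.45274232e-04  4.38952481e-04]
 [ 6.63604841e-04 -2.35826713e-01  9.71794897e-01 -1.60478350e-01]
 [ 0.00000000e+00  0.00000000e+00  0.00000000e+00  1.00000000e+00]]
```

View pics/scene0.png

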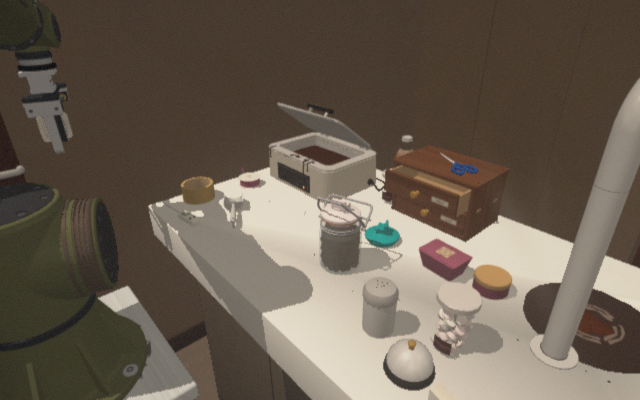

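View pics/top0.png

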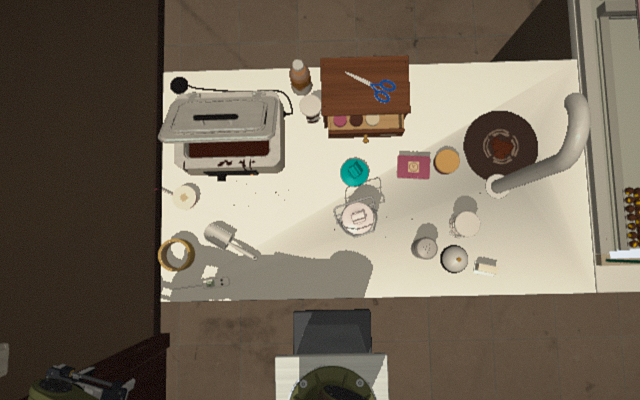

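View pics/wrist0.png

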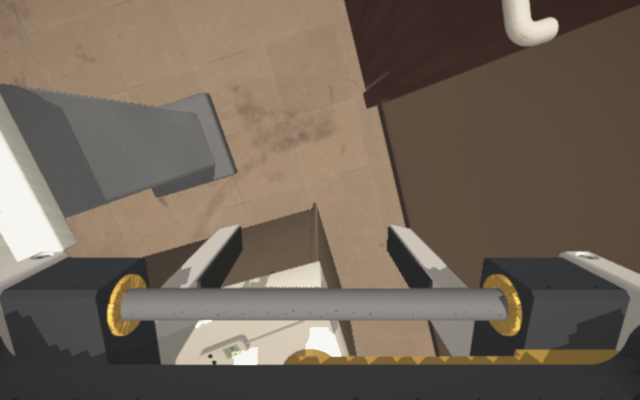

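Run:
```python
import cv2
a=cv2.imread('pics/top0.png');cv2.imwrite('pics/topc.png',cv2.resize(a[150:250,300:420],None,fx=6,fy=6,interpolation=cv2.INTER_CUBIC))
a=cv2.imread('pics/scene0.png');cv2.imwrite('pics/scenec.png',cv2.resize(a[175:280,300:410],None,fx=5.6,fy=5.6,interpolation=cv2.INTER_CUBIC))
```

```text
(no output)
```

View pics/topc.png

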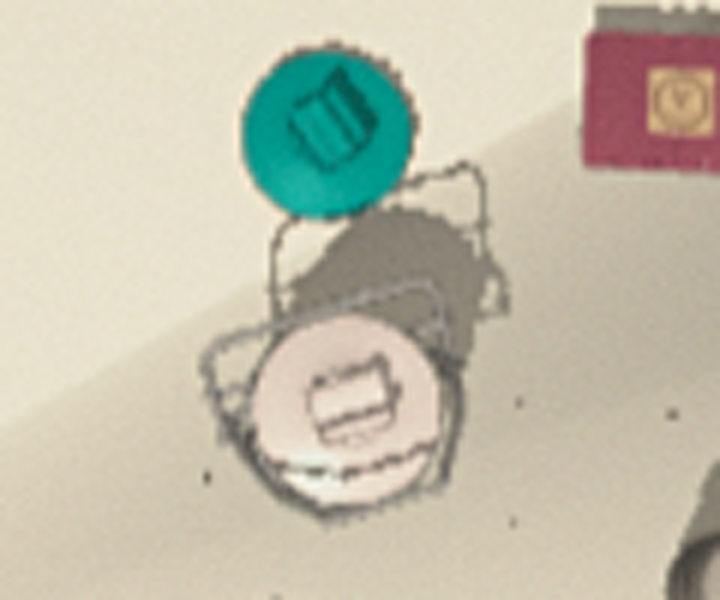

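View pics/scenec.png

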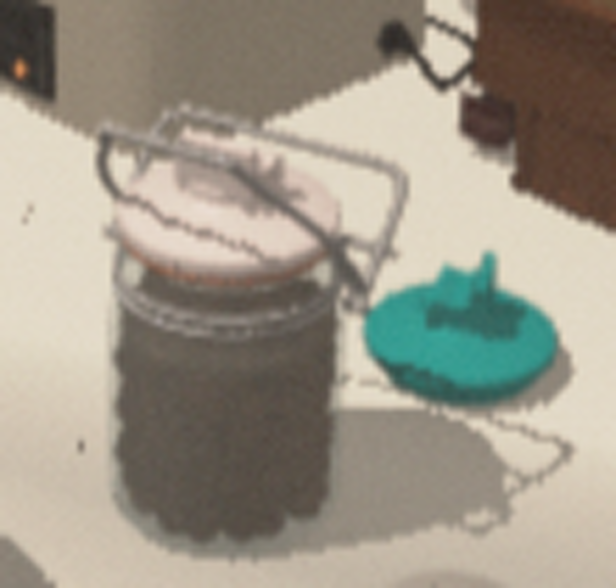

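```bash
cat >> h.py <<'E'
from scipy.spatial.transform import Rotation as Rn
def load(fn):
    d=dict(np.load(f'pics/{fn}.npz'))
    if 'extrinsics' not in d:
        T=np.eye(4);T[:3,:3]=Rn.from_euler('xyz',d['rot']).as_matrix();T[:3,3]=d['ee']
        d['extrinsics']=T@d['hand_eye']
    d['f']=200/np.tan(np.radians(d['vertical_fov'])/2)
    return d
def pts(d):
    v,u=np.mgrid[:400,:640]; z=d['depth']
    P=np.stack([(u-d['cx'])/d['f']*z,(v-d['cy'])/d['f']*z,z],-1)
    E=d['extrinsics']; W=P@E[:3,:3].T+E[:3,3]; W[z==0]=np.nan
    return W
def rayz(d,u,v,h):
    E=d['extrinsics']; r=E[:3,:3]@np.array([(u-d['cx'])/d['f'],(v-d['cy'])/d['f'],1]); o=E[:3,3]
    return o+r*(h-o[2])/r[2]
def proj(d,p):
    E=np.linalg.inv(d['extrinsics']); q=E[:3,:3]@np.array(p)+E[:3,3]
    return q[:2]/q[2]*d['f']+[d['cx'],d['cy']]
E
python3 - <<'E'
from h import *
for n in ['top0','scene0']:
    d=load(n);W=pts(d)
    print(n,'table z',np.nanmedian(W[230:240,300:330,2]) if n=='top0' else np.nanmedian(W[300:310,350:352,2]))
    if n=='top0':
        np.set_printoptions(linewidth=250)
        print((W[176:240:1,330:384:1,2]*1000)[::2,::2].round())
E
```

```text
top0 table z 0.00014367790548430737
[[ -0.   1.   1.  -0.   6.  22.  21.  22.  22.  23.  21.  36.  42.  36.  30.  28.  24.  22.  18.   3.   3.   1.  -2.   0.  -3.   6.  -3.]
 [  0.   3.   6.  -0.   3.  -0.  16.  20.  22.  24.  26.  26.  35.  26.  20.  20.  22.  21.  19.   0.  -0.  -5.  -0.  -0.   1.  -2.  -0.]
 [  3.  -1.   2.   0.  -3.  -3.  15.  21.  21.  20.  23.  23.  21.  22.  17.  21.  23.  14.  17.  -3.   3.  -1.  -4.  -0.   3.   0.  -4.]
 [  5.  -0.  -7.  -1.   3.  -1.  -4.  16.  22.  18.  20.  28.  28.  24.  20.  20.  21.  18.   3.   3.  -6.  -4.  -0.   2.   7.  -3.   1.]
 [  2.  -0.   2.   3.  -1.   5.   0.   3.  18.  23.  20.  21.  21.  19.  21.  20.  15.  -0.   2.  -1.  -2.   3.   8.   2.   4.   3.   2.]
 [ -1.  -0.   3.   3.  -2.  -7.  -1.  -1.   1.   2.  16.  20.  16.  15.  13.  -1.  -4.   2.   2.   0.   1.   0.   1.  -1.  -1.   0.   0.]
 [  1.   0.   3.   3.  -1.  -5.   1.   2.   1.  -2.  -1.  -2.   1.   1.  -1.  -4.   3.   0.  -3.   5.   3.   2.   2.   1.   0.  -4.  -1.]
 [  2.   1.   2.   2.   1.  -2.   1.  -2.   2.   4.  -2.   1.  -1.  -1.  -0.  -0.   0.  -1.   2.  
[... 2689 characters left out ...]
 -2.  -5. 150. 111. 131. 131. 133. 129. 136. 132. 135. 131. 131. 132. 106.  -4.   1. 179.   0.  -2.  -3.   3.]
 [ -1.   0.  -4.   1.   0.  -6.   0.  17. 148. 158. 130. 130. 133. 132. 135. 132. 131. 129. 106. 176. 180.   1.  -0.   2.   6.  -2.   8.]
 [  3.   0.   4.  -1.  -2.   2.   0.   1.   1.  64. 164. 169. 111. 111. 130. 178. 177. 178.   0.   1.  -3.  -3.   6.   3.  -7.   2.   0.]
 [  1.  -3.   4.  -2.  -4.   0.  -1.  -1.   3.  -3.   1. 171. 175. 174. 178.  23.   4.  -1.   2.   8.   2.   2.  -0.  -2.   8.  -3.   3.]
 [ -2.   2.  -3.  -1.  -1.   1.  -1.  -4.   2.  -5.  -3.  -4.   5.  -2.  -1.   0.  nan   6.  -4.   4.   3.  -1.   1.   2.   0.  -1.   3.]]
scene0 table z 0.0011146214820796363
```

Run:
```python
from h import *
np.set_printoptions(precision=4,suppress=True)
d=load('top0');W=pts(d)
sub=W[192:240,326:388].reshape(-1,3); sub=sub[~np.isnan(sub[:,2])]
img=d['img'][192:240,326:388].reshape(-1,3)
# lid: height 127-139
m=(sub[:,2]>.127)&(sub[:,2]<.14)
L=sub[m][:,:2].astype(np.float32)
# robust: erode wires: keep pinkish pix
c=np.median(L,0)
L2=L[np.linalg.norm(L-c,axis=1)<.046]
h=cv2.minEnclosingCircle(L2); print('lid circ',h, 'mean',L2.mean(0))
# top: high points front = lever bar (z>.165, x less than center)
cx,cy=h[0]
lev=sub[(sub[:,2]>.170)]; print('lever',len(lev),lev.mean(0),lev)
s=sub[(sub[:,2]>.136)&(sub[:,2]<.15)&(np.hypot(sub[:,0]-cx,sub[:,1]-cy)>.040)&(sub[:,0]>cx)]
print('bail',len(s)); print(s)
for n,a in (('lev',lev),('bail',s)):
    v=cv2.fitLine(a[:,:2].astype(np.float32),cv2.DIST_HUBER,0,.001,.001).ravel();print(n,v,np.degrees(np.arctan2(v[1],v[0])))
sd=sub[(sub[:,2]>.147)&(np.hypot(sub[:,0]-cx,sub[:,1]-cy)<.024)]
print('saddle',cv2.minAreaRect((sd[:,:2]*1000).astype(np.float32)))
```

```text
lid circ ((0.5300993323326111, -0.07905016094446182), 0.04462262615561485) mean [ 0.529  -0.0815]
lever 44 [ 0.4869 -0.0929  0.177 ] [[ 0.5008 -0.1189  0.1729]
 [ 0.5008 -0.1215  0.1722]
 [ 0.4956 -0.1184  0.177 ]
 [ 0.4954 -0.1207  0.1788]
 [ 0.4931 -0.1104  0.1801]
 [ 0.4932 -0.1135  0.1742]
 [ 0.493  -0.1156  0.1785]
 [ 0.493  -0.1182  0.1778]
 [ 0.4928 -0.1205  0.1809]
 [ 0.4909 -0.1031  0.1758]
 [ 0.4908 -0.1056  0.1765]
 [ 0.4907 -0.108   0.1785]
 [ 0.4906 -0.1104  0.1796]
 [ 0.4906 -0.1132  0.1766]
 [ 0.4886 -0.0955  0.1749]
 [ 0.4884 -0.0979  0.1774]
 [ 0.4883 -0.1002  0.1795]
 [ 0.4883 -0.1029  0.1773]
 [ 0.4882 -0.1054  0.1784]
 [ 0.4862 -0.0851  0.1781]
 [ 0.4861 -0.0876  0.1786]
 [ 0.4861 -0.0902  0.1772]
 [ 0.4861 -0.0928  0.1761]
 [ 0.4859 -0.0952  0.1778]
 [ 0.486  -0.098   0.1741]
 [ 0.4844 -0.0626  0.1714]
 [ 0.4839 -0.0776  0.1751]
 [ 0.4837 -0.08    0.1785]
 [ 0.4837 -0.0824  0.1796]
 [ 0.4836 -0.085   0.1797]
 [ 0.4835 -0.0874  0.1801]
 [ 0.4837 -0.0904  0.1738]
 [ 0.4818 -0.0651  0.1714]
 [ 0.4816 -0.0674  0.1769]
 [ 0.4815 -0.07    0.1753]
 [ 0.4814 -0.0723  0.1
[... 1627 characters left out ...]
.1403]
 [ 0.5625 -0.0293  0.1364]
 [ 0.5621 -0.0319  0.1404]
 [ 0.5614 -0.0344  0.1467]
 [ 0.5615 -0.0371  0.1452]
 [ 0.5617 -0.0398  0.1422]
 [ 0.5618 -0.0424  0.1405]
 [ 0.5593 -0.0266  0.1429]
 [ 0.5594 -0.0292  0.1413]
 [ 0.5598 -0.0319  0.1365]
 [ 0.5593 -0.0345  0.1408]
 [ 0.5574 -0.0213  0.1364]
 [ 0.557  -0.0239  0.1402]
 [ 0.557  -0.0265  0.1398]
 [ 0.5545 -0.0212  0.1389]
 [ 0.5519 -0.0212  0.1388]
 [ 0.5361 -0.1308  0.1398]
 [ 0.5334 -0.1306  0.1409]
 [ 0.5306 -0.1304  0.1426]]
lev [ 0.2819 -0.9594  0.4869 -0.0929] -73.62726
bail [ 0.277  -0.9609  0.5697 -0.0655] -73.918175
saddle ((530.2596435546875, -81.94227600097656), (26.02643585205078, 32.08858108520508), 15.730231285095215)
```

```bash
cat >> h.py <<'E'
C=np.array([.5300,-.0817]); YAW=np.radians(16.2)
def jar2w(x,y,z):
    c,s=np.cos(YAW),np.sin(YAW); return np.array([C[0]+c*x-s*y,C[1]+s*x+c*y,z])
def w2jar(p):
    c,s=np.cos(YAW),np.sin(YAW); d=np.asarray(p)[...,:2]-C
    return np.stack([c*d[...,0]+s*d[...,1],-s*d[...,0]+c*d[...,1],np.asarray(p)[...,2]],-1)
def to(x,y,z):
    o=telemetry.get_obs(); R=Rn.from_euler('xyz',o['eef_rot']).as_matrix()
    dyaw=(YAW+np.pi-o['eef_rot'][2]+np.pi)%(2*np.pi)-np.pi
    print('units',(R.T@(jar2w(x,y,z)-o['ee_pos'])/.05).round(3),'twist',round(-np.degrees(dyaw)/8,3),'now jar',(w2jar(o['ee_pos'])*1000).round(1),'F',o['force'].round(2))
E
python3 - <<'E'
from h import *
to(.075,0,.26)
W=pts(load('top0'));print('box max z',np.nanmax(W[85:180,160:290,2]),W[175,200],W[130,285])
print('chest',np.nanmax(W[55:140,320:410,2]),W[130,365])
E
```

```text
units [-11.89   -8.746  -0.713] twist -4.086 now jar [-189.2  689.1  224. ] F [-0.77  0.76 -0.02]
box max z 0.2508532666964851 [0.6738205  0.36721497 0.0202107 ] [ 0.80795139  0.11877563 -0.00453091]
chest 0.16521555978992297 [ 0.76484728 -0.10939888  0.13745176]
```

```bash
python3 -m creep '[[[-0.3,-0.2,-0.4],-0.4,0.53],[[-0.9,-0.7,-0.8],-1,0.53],[[-1.7,-1.2,-0.8],-1.8,0.53],[[-2.5,-1.8,-0.8],-2.6,0.53],[[-3.3,-2.4,-0.8],-3.4,0.53],[[-4.1,-3,-0.8],-4.09,0.53],[[-4.9,-3.6,-0.8],-4.09,0.53],[[-5.7,-4.2,-0.8],-4.09,0.53],[[-6.5,-4.8,-0.8],-4.09,0.53],[[-7.2,-5.3,-0.8],-4.09,0.53],[[-7.7,-5.7,-0.8],-4.09,0.53],[[-8,-5.9,-0.8],-4.09,0.53]]'; python3 -c "
from h import *
to(.075,0,.26); print(telemetry.get_obs()['qpos'])"
```

```text
time_s: 1.35
ee_pos: [0.4569, 0.1288, 0.2642]
eef_rot: [-3.141, -0.001, -2.86]
force: [0.4, 0.3, -0.0]
grip_width: 0.0496
units [-1.737 -4.448  0.083] twist -0.011 now jar [-11.5 222.6 264.2] F [ 0.39  0.32 -0.03]
[ 1.97728270e-01  1.00329640e-01  1.66688552e+00 -1.85008934e-04
  1.37488327e+00 -1.65419155e+00]
```

```bash
python3 -m creep '[[[-0.2,-0.5,0],0,0.53],[[-0.5,-1.2,0],0,0.53],[[-0.8,-2,0],0,0.53],[[-1.1,-2.8,0.05],0,0.53],[[-1.4,-3.6,0.08],0,0.53],[[-1.6,-4.1,0.08],0,0.53],[[-1.74,-4.45,0.08],0,0.53],[[-1.74,-4.45,0.08],0,0.53],[[-1.74,-4.45,0.08],0,0.53]]'; python3 -c "
from h import *
to(.06,0,.154); shot('wrist','w1')"
```

```text
time_s: 2.25
ee_pos: [0.6014, -0.0581, 0.26]
eef_rot: [3.141, -0.001, -2.859]
force: [-0.2, -1.2, 0.2]
grip_width: 0.0502
units [ 0.3   -0.056  2.12 ] twist 0.001 now jar [ 75.1   2.7 260. ] F [-0.24 -1.25  0.17]
```

View pics/w1.png

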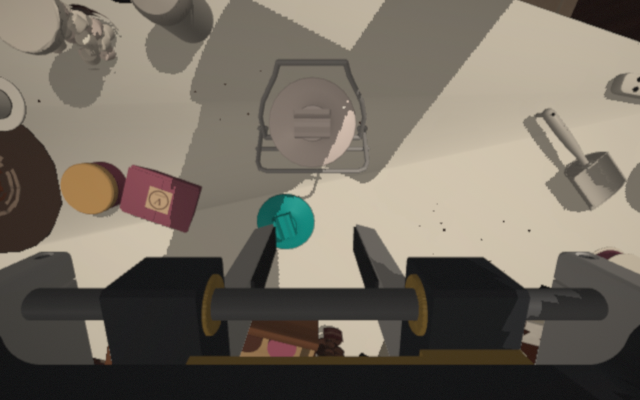

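The wrist view shows the pale lid at about (312,122), the bail bar at (312,168), the lever bar at (312,62) parallel to it, and the turquoise look-alike at (287,220) on the counter.

Run:
```python
from h import *
np.set_printoptions(precision=1,suppress=True,linewidth=200)
d=load('w1');W=pts(d);J=w2jar(W)*1000
s=J[40:190,240:385].reshape(-1,3); s=s[~np.isnan(s[:,2])]
def rep(n,m):
    a=s[m]; v=cv2.fitLine(a[:,:2].astype(np.float32),cv2.DIST_HUBER,0,.01,.01).ravel()
    print(n,len(a),'med',np.median(a,0),'y range',a[:,1].min(),a[:,1].max(),'dir deg',np.degrees(np.arctan(v[0]/v[1])))
rep('lever',(s[:,2]>168)&(s[:,0]<-25)&(abs(s[:,1])<26))
rep('bail',(s[:,2]>134)&(s[:,2]<150)&(s[:,0]>36)&(abs(s[:,1])<38))
a=s[(s[:,2]>148)&(np.hypot(s[:,0],s[:,1])<24)]
print('saddle',cv2.minAreaRect(a[:,:2].astype(np.float32)))
l=s[(s[:,2]>125)&(s[:,2]<139)&(np.hypot(s[:,0],s[:,1])<46)];print('lid',cv2.minEnclosingCircle(l[:,:2].astype(np.float32)),l.mean(0))
for x in range(-16,18,2):
    q=a[abs(a[:,0]-x)<1]; print(x, np.median(q[:,2]) if len(q) else None, end='; ')
```

```text
lever 420 med [-42.7  -1.  177.1] y range -25.882441588774647 25.97025977579686 dir deg -0.715692
bail 394 med [ 45.3   0.  141.4] y range -37.39487277619855 37.26672917375613 dir deg -0.029176062
saddle ((1.7424554824829102, 1.03485107421875), (23.451488494873047, 32.10149002075195), 0.020279403775930405)
lid ((1.594062089920044, -1.656324028968811), 44.51087188720703) [  0.4   1.1 133.2]
-16 None; -14 None; -12 None; -10 161.21919006708518; -8 161.6888039348668; -6 161.3130587854535; -4 158.1331984178921; -2 152.0446806350717; 0 150.958230901798; 2 150.58955325129673; 4 150.71980417803428; 6 151.16171437922915; 8 151.81752365579877; 10 152.29503844100338; 12 151.8758064930455; 14 149.64746688468367; 16 None;
```

```bash
python3 -m creep '[[[0.05,-0.04,0.3],0,0.53],[[0.1,-0.04,0.8],0,0.53],[[0.2,-0.04,1.3],0,0.53],[[0.26,-0.04,1.7],0,0.53],[[0.26,-0.04,2],0,0.53],[[0.26,-0.04,2.12],0,0.53],[[0.26,-0.04,2.16],0,0.53],[[0.26,-0.04,2.16],0,0.53]]'; python3 -c "
from h import *
to(.06,0,.154); shot('scene','s2'); shot('wrist','w2')
import cv2
a=cv2.imread('pics/s2.png');b=cv2.resize(a[150:280,270:430],(640,520),interpolation=cv2.INTER_CUBIC);cv2.imwrite('pics/s2c.png',b)"
```

```text
time_s: 3.1
ee_pos: [0.5899, -0.0636, 0.1531]
eef_rot: [-3.141, 0.001, -2.858]
force: [1.2, 0.0, -0.1]
grip_width: 0.0499
units [ 0.051 -0.014 -0.018] twist 0.007 now jar [ 62.6   0.7 153.1] F [ 1.24  0.03 -0.09]
```

View pics/s2c.png

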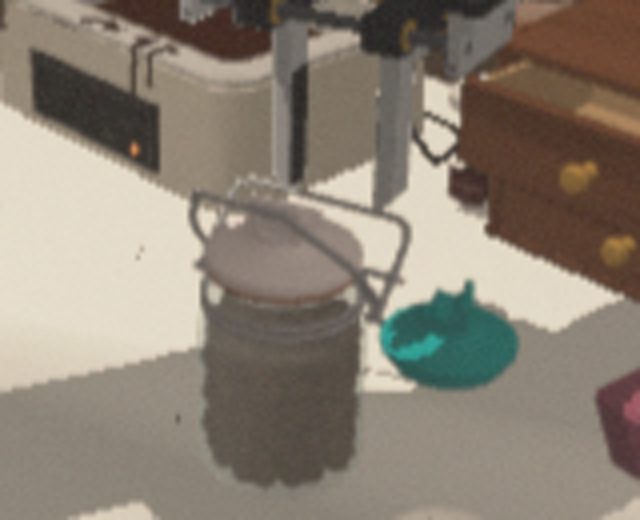

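View pics/w2.png

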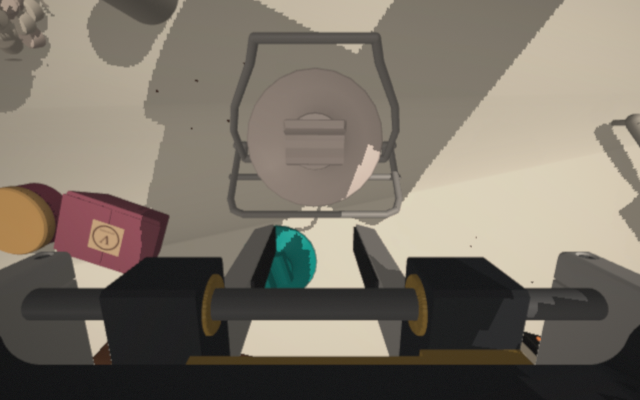

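```bash
python3 -m creep '[[[0.06,0,0],0,0.53],[[0.11,0,-0.01],0,0.53],[[0.16,0,-0.06],0,0.53],[[0.22,0,-0.11],0,0.53],[[0.28,0,-0.16],0,0.53],[[0.35,0,-0.2],0,0.53],[[0.41,0,-0.24],0,0.53],[[0.48,0,-0.27],0,0.53],[[0.55,0,-0.3],0,0.53],[[0.62,0,-0.33],0,0.53],[[0.62,0,-0.33],0,0.53]]'; python3 -c "
from h import *
to(.012,0.0005,.170); shot('scene','s3'); shot('wrist','w3')
import cv2
a=cv2.imread('pics/s3.png');b=cv2.resize(a[150:280,270:430],(640,520),interpolation=cv2.INTER_CUBIC);cv2.imwrite('pics/s3c.png',b)"
```

```text
time_s: 4.3
ee_pos: [0.5597, -0.0727, 0.1692]
eef_rot: [-3.141, 0.0, -2.859]
force: [-0.2, 0.6, 1.1]
grip_width: 0.0499
units [ 0.38   0.004 -0.016] twist 0.002 now jar [ 31.    0.3 169.2] F [-0.2   0.56  1.05]
```

View pics/s3c.png

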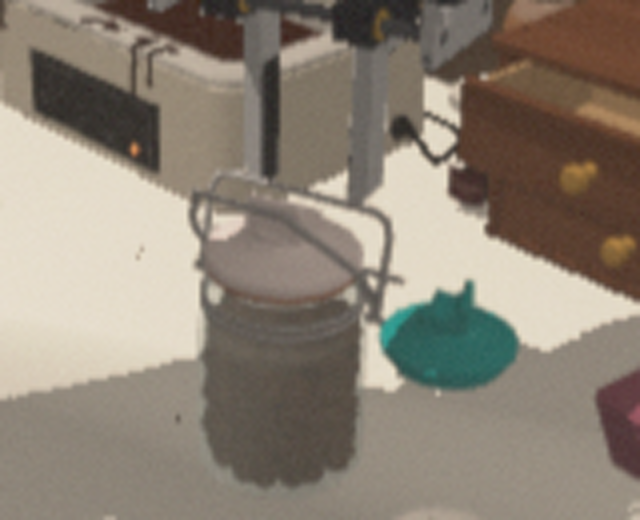

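View pics/w3.png

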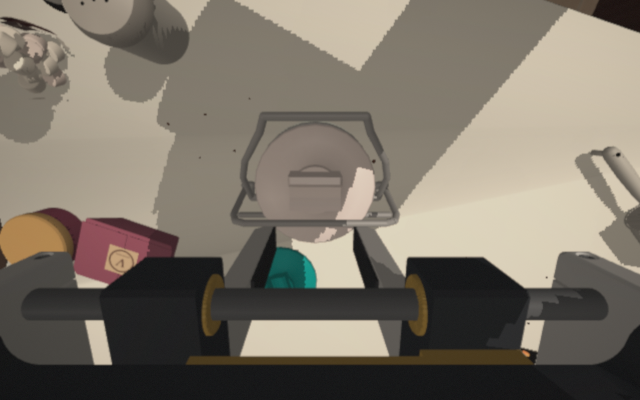

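```bash
python3 -m creep '[[[0.07,0,-0.02],0,0.53],[[0.15,0,-0.03],0,0.53],[[0.22,0,-0.03],0,0.53],[[0.29,0,-0.03],0,0.53],[[0.35,0,-0.03],0,0.53],[[0.4,0,-0.03],0,0.53],[[0.4,0,-0.03],0,0.53],[[0.4,0,-0.03],0,0.53]]'; python3 -c "
from h import *
np.set_printoptions(precision=1,suppress=True)
to(.03,0.0,.170); shot('scene','s4'); shot('wrist','w4')
J=w2jar(pts(load('w4')))*1000; s=J.reshape(-1,3); 
m=(s[:,2]>150)&(s[:,2]<170)&(abs(s[:,0])<30)&(abs(s[:,1])<44)&(abs(s[:,1])>17);a=s[m];print(len(a),np.median(a,0))
import cv2
a=cv2.imread('pics/s4.png');b=cv2.resize(a[150:280,270:430],(640,520),interpolation=cv2.INTER_CUBIC);cv2.imwrite('pics/s4c.png',b)"
```

```text
time_s: 5.2
ee_pos: [0.5408, -0.0782, 0.1705]
eef_rot: [-3.142, 0.0, -2.858]
force: [0.5, -0.3, 0.4]
grip_width: 0.0496
units [-0.4 -0.   0. ] twist 0.004 now jar [ 11.3   0.4 170.5] F [ 0.5 -0.3  0.4]
1385 [ -0.8  17.  158.2]
```

View pics/s4c.png

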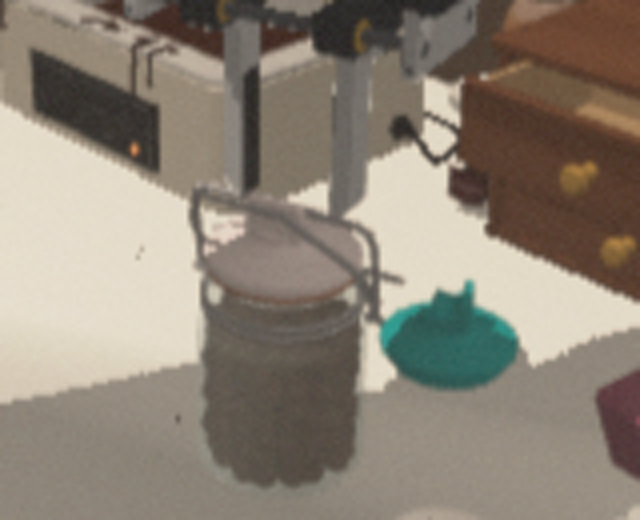

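View pics/w4.png

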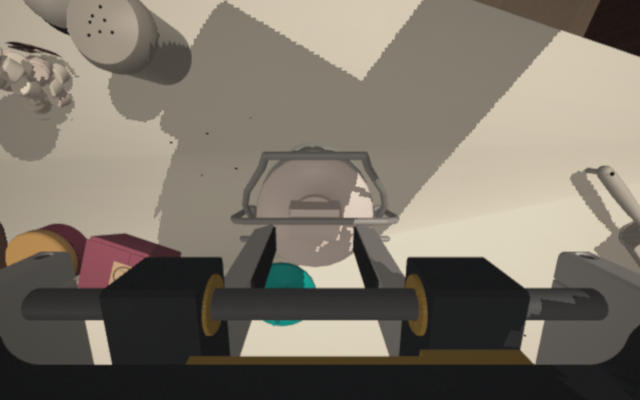

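```bash
python3 -m creep '[[[-0.1,0,0],0,0.53],[[-0.3,0,0],0,0.53],[[-0.5,0,-0.1],0,0.53],[[-0.6,0,-0.5],0,0.53],[[-0.6,0,-1],0,0.53],[[-0.6,0,-1.3],0,0.53],[[-0.6,0,-1.4],0,0.4],[[-0.6,0,-1.4],0,0.3]]'; python3 -c "
from h import *
np.set_printoptions(precision=1,suppress=True)
to(-.055,0.0,.24); shot('wrist','w5')
s=w2jar(pts(load('w5'))).reshape(-1,3)*1000
m=(s[:,2]>150)&(s[:,2]<170)&(abs(s[:,0])<30)&(abs(s[:,1])<36)&(abs(s[:,1])>19);a=s[m];print('bail',len(a),np.median(a,0))
m=(s[:,2]>168)&(s[:,2]<190)&(s[:,0]<-25)&(s[:,0]>-60)&(abs(s[:,1])<25);a=s[m];print('lever',len(a),np.median(a,0))
"
```

```text
time_s: 6.1
ee_pos: [0.57, -0.0696, 0.2405]
eef_rot: [-3.141, 0.001, -2.858]
force: [0.4, -0.6, -1.0]
grip_width: 0.0372
units [ 1.9 -0.   0. ] twist 0.005 now jar [ 41.8   0.4 240.5] F [ 0.4 -0.6 -1. ]
bail 300 [ -2.  -20.1 158.1]
lever 418 [-42.9  -0.3 177.1]
```

View pics/w5.png

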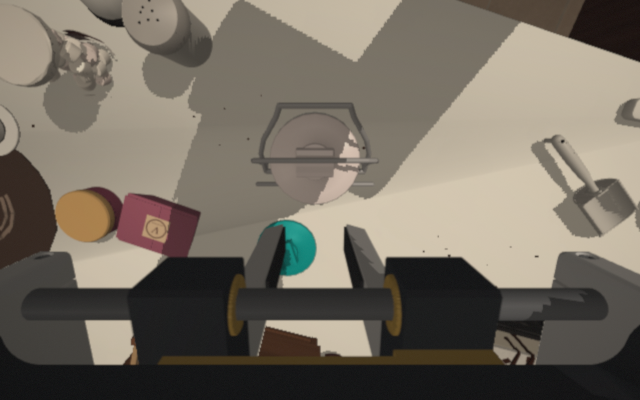

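```bash
python3 -m creep '[[[0.2,0,0],0,0],[[0.6,0,0],0,0],[[1,0,0],0,0],[[1.4,0,0.1],0,0],[[1.7,0,0.3],0,0],[[1.74,0,0.6],0,0],[[1.74,0,0.76],0,0],[[1.74,0,0.8],0,0],[[1.74,0,0.8],0,0]]'; python3 -c "
from h import *
to(-.045,0.0,.198); shot('scene','s6')
import cv2
a=cv2.imread('pics/s6.png');b=cv2.resize(a[150:280,270:430],(640,520),interpolation=cv2.INTER_CUBIC);cv2.imwrite('pics/s6c.png',b)"
```

```text
time_s: 7.05
ee_pos: [0.486, -0.094, 0.2002]
eef_rot: [3.141, -0.001, -2.858]
force: [-0.3, -0.4, -1.3]
grip_width: 0.0008
units [-0.013 -0.009  0.045] twist 0.005 now jar [-45.7   0.4 200.2] F [-0.31 -0.42 -1.27]
```

View pics/s6c.png

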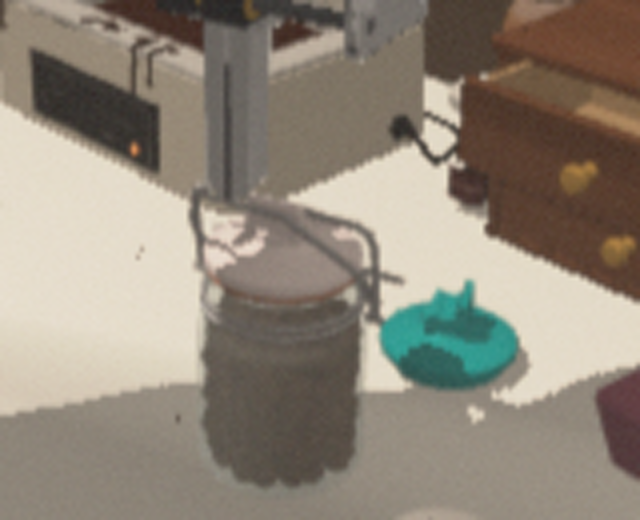

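```bash
python3 -m creep '[[[0.02,0,0.1],0,0],[[0.06,0,0.19],0,0],[[0.17,0,0.3],0,0],[[0.26,0,0.43],0,0],[[0.35,0,0.56],0,0],[[0.42,0,0.7],0,0],[[0.48,0,0.84],0,0],[[0.53,0,0.99],0,0],[[0.56,0,1.15],0,0],[[0.58,0,1.3],0,0],[[0.58,0,1.3],0,0]]'; python3 -c "
from h import *
to(-.0775,0.0,.127); shot('scene','s7'); shot('wrist','w7')
import cv2
a=cv2.imread('pics/s7.png');b=cv2.resize(a[150:280,270:430],(640,520),interpolation=cv2.INTER_CUBIC);cv2.imwrite('pics/s7c.png',b)"
```

```text
time_s: 8.2
ee_pos: [0.4579, -0.1022, 0.1345]
eef_rot: [3.141, -0.001, -2.858]
force: [-0.7, -0.7, 1.1]
grip_width: 0.0003
units [ 0.05  -0.01   0.149] twist 0.003 now jar [-75.    0.5 134.5] F [-0.75 -0.7   1.08]
```

View pics/s7c.png

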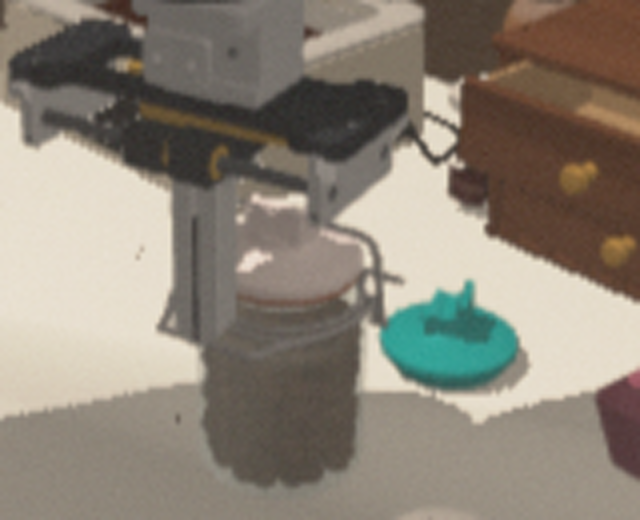

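View pics/w7.png

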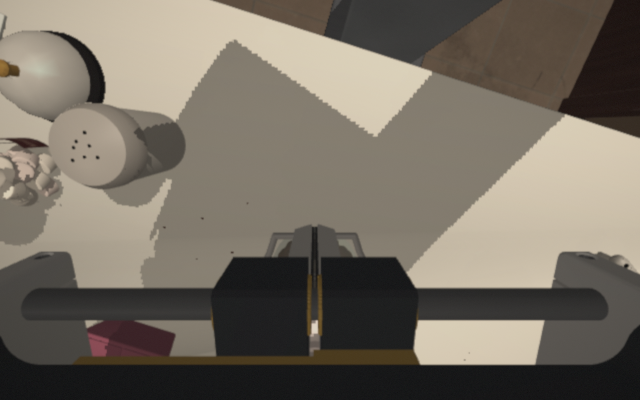

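```bash
python3 -m creep '[[[0.03,0,0.08],0,0],[[0.05,0,0.16],0,0],[[0.06,0,0.24],0,0],[[0.06,0,0.32],0,0],[[0.05,0,0.4],0,0],[[0.04,0,0.47],0,0],[[0.01,0,0.63],0,0],[[-0.04,0,0.78],0,0],[[-0.04,0,0.78],0,0]]'; python3 -c "
from h import *
to(-.060,0.0,.0716); shot('scene','s8'); shot('wrist','w8')
import cv2
a=cv2.imread('pics/s8.png');b=cv2.resize(a[150:280,270:430],(640,520),interpolation=cv2.INTER_CUBIC);cv2.imwrite('pics/s8c.png',b)"
```

```text
time_s: 9.2
ee_pos: [0.4598, -0.1014, 0.0952]
eef_rot: [3.14, -0.002, -2.858]
force: [-0.6, 0.1, 0.8]
grip_width: 0.0003
units [-0.259 -0.014  0.471] twist 0.005 now jar [-72.9   0.7  95.2] F [-0.63  0.15  0.85]
```

View pics/s8c.png

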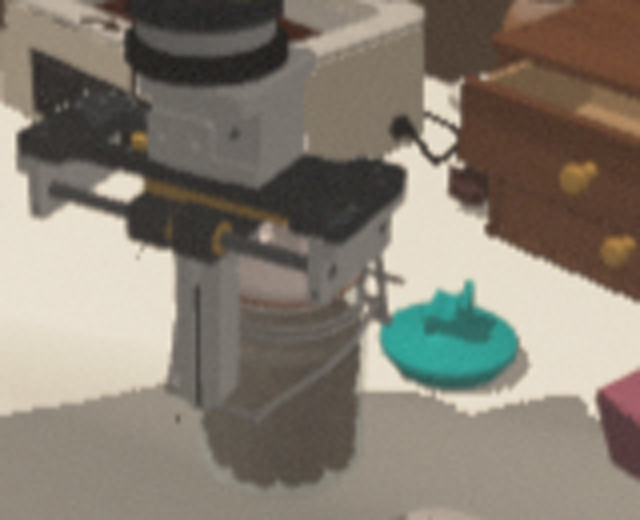

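View pics/w8.png

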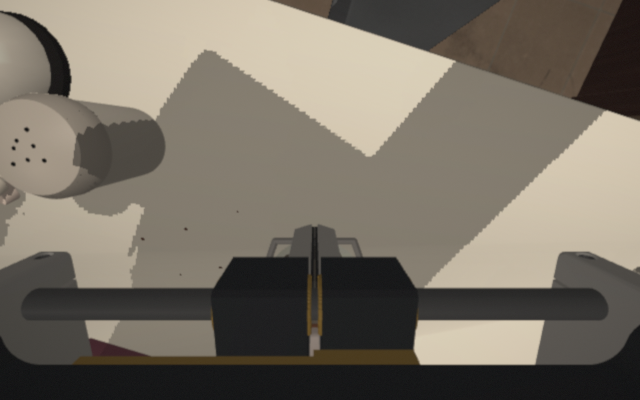

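```bash
python3 -m creep '[[[-0.03,0,0.07],0,0],[[-0.06,0,0.14],0,0],[[-0.09,0,0.21],0,0],[[-0.13,0,0.28],0,0],[[-0.17,0,0.35],0,0],[[-0.21,0,0.41],0,0],[[-0.24,0,0.48],0,0],[[-0.25,0,0.52],0,0],[[-0.26,0,0.56],0,0],[[-0.26,0,0.56],0,0]]'; python3 -c "
from h import *
to(-.060,0.0,.0716); shot('scene','s9'); shot('wrist','w9')
import cv2
a=cv2.imread('pics/s9.png');b=cv2.resize(a[150:280,270:430],(640,520),interpolation=cv2.INTER_CUBIC);cv2.imwrite('pics/s9c.png',b)"
```

```text
time_s: 10.3
ee_pos: [0.4725, -0.098, 0.0682]
eef_rot: [3.141, -0.0, -2.858]
force: [0.7, 0.8, -0.1]
grip_width: 0.0001
units [ 0.005 -0.008 -0.068] twist 0.004 now jar [-59.8   0.4  68.2] F [ 0.7   0.77 -0.15]
```

View pics/s9c.png

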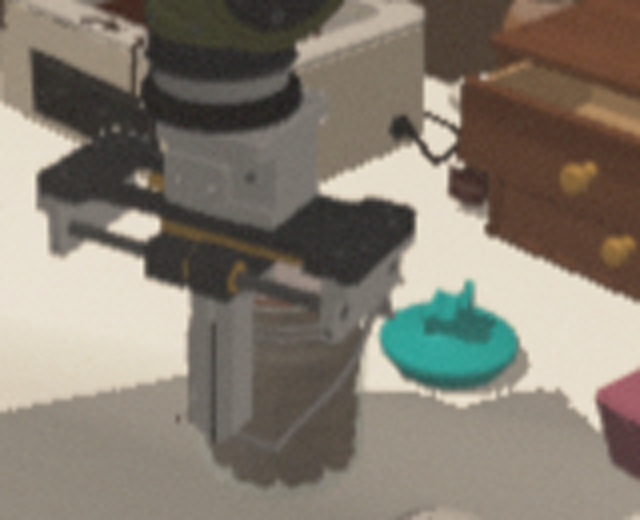

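View pics/w9.png

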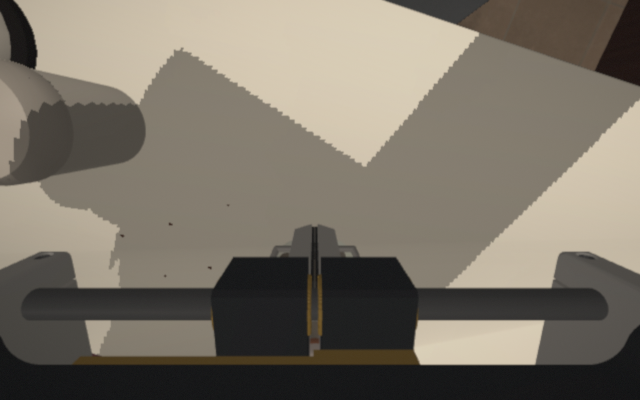

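```bash
python3 -m creep '[[[0.1,0,-0.05],0,0],[[0.4,0,-0.1],0,0],[[0.8,0,-0.2],0,0],[[1.1,0,-0.6],0,0],[[1.2,0,-1.3],0,0],[[1.2,0,-2.1],0,0],[[1.2,0,-2.9],0,0],[[1.2,0,-3.4],0,0],[[1.2,0,-3.6],0,0],[[1.2,0,-3.6],0,0]]'; python3 -c "
from h import *
np.set_printoptions(precision=1,suppress=True)
shot('scene','s10'); shot('top','t10')
import cv2
a=cv2.imread('pics/s10.png');b=cv2.resize(a[150:280,270:430],(640,520),interpolation=cv2.INTER_CUBIC)
cv2.imwrite('pics/s10c.png',b)
a=cv2.imread('pics/t10.png');cv2.imwrite('pics/t10c.png',cv2.resize(a[140:290,190:490],(800,400),interpolation=cv2.INTER_CUBIC))
"
```

```text
time_s: 11.4
ee_pos: [0.415, -0.1149, 0.249]
eef_rot: [-3.141, 0.001, -2.858]
force: [0.2, -0.6, -0.5]
grip_width: 0.0005
```

View pics/s10c.png

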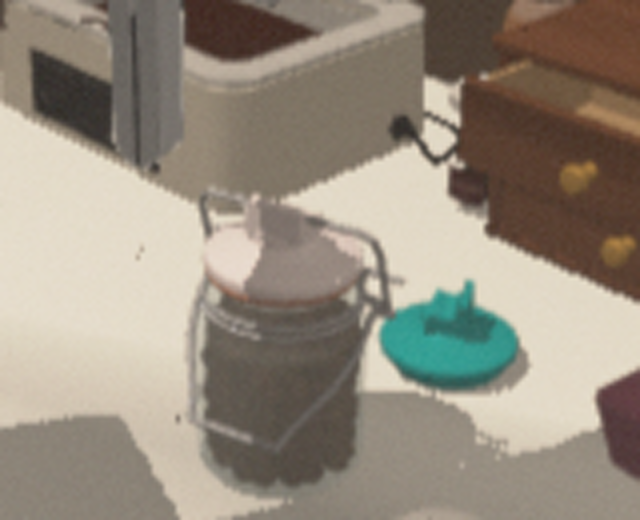

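View pics/t10c.png

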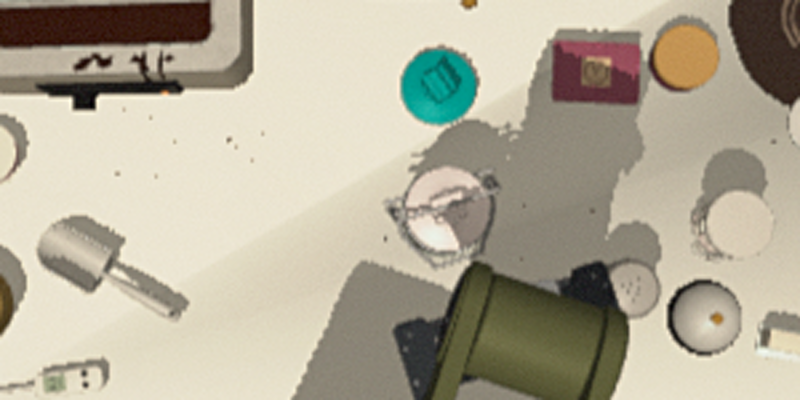

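Run:
```python
from h import *
np.set_printoptions(precision=1,suppress=True)
shot('wrist','w11')
s=w2jar(pts(load('w11'))).reshape(-1,3)*1000
m=(s[:,2]>25)&(s[:,2]<90)&(s[:,0]<-49.5)&(s[:,0]>-85)&(abs(s[:,1])<24);a=s[m];print('lever wrist',len(a),np.median(a,0) if len(a) else 0)
s=w2jar(pts(load('s10'))).reshape(-1,3)*1000
m=(s[:,2]>20)&(s[:,2]<90)&(s[:,0]<-49)&(s[:,0]>-85)&(abs(s[:,1])<28);a=s[m];print('lever scene',len(a),np.median(a,0) if len(a) else 0)
for n in ('t10','w11','w5'):
  s=w2jar(pts(load(n))).reshape(-1,3)*1000
  m=(s[:,2]>146)&(s[:,2]<170)&(abs(s[:,0])<15)&(abs(s[:,1])<40)&(abs(s[:,1])>19);a=s[m];print('bail',n,len(a),np.median(a,0) if len(a) else 0)
  m=(s[:,2]>145)&(np.hypot(s[:,0],s[:,1])<24)&(abs(s[:,1])<17);a=s[m]
  print('saddle',len(a),cv2.minAreaRect(a[:,:2].astype(np.float32)) if len(a) else 0)
W0,W1=load('top0'),load('t10')
d=np.abs(W0['depth']-W1['depth'])[140:290,190:490]>.012
cv2.imwrite('pics/diff.png',cv2.resize((d*255).astype(np.uint8),(800,400)))
```

```text
lever wrist 0 0
lever scene 49 [-51.    0.   44.6]
bail t10 27 [  1.1 -20.1 152.2]
saddle 118 ((0.564356803894043, -0.5146503448486328), (25.5633602142334, 32.49742126464844), 0.005822207313030958)
bail w11 0 0
saddle 84 ((2.2243432998657227, 1.366453766822815), (23.025890350341797, 5.066990375518799), 0.19448906183242798)
bail w5 306 [ -1.6   0.1 158. ]
saddle 11164 ((5.678946495056152, -0.00860595703125), (36.557952880859375, 33.99888610839844), 0.057157352566719055)
```

View pics/w11.png

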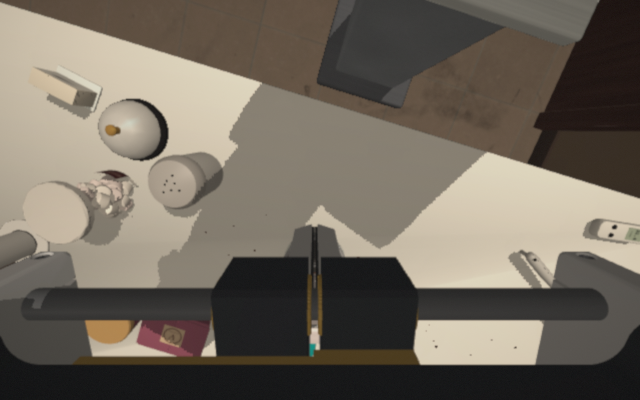

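View pics/diff.png

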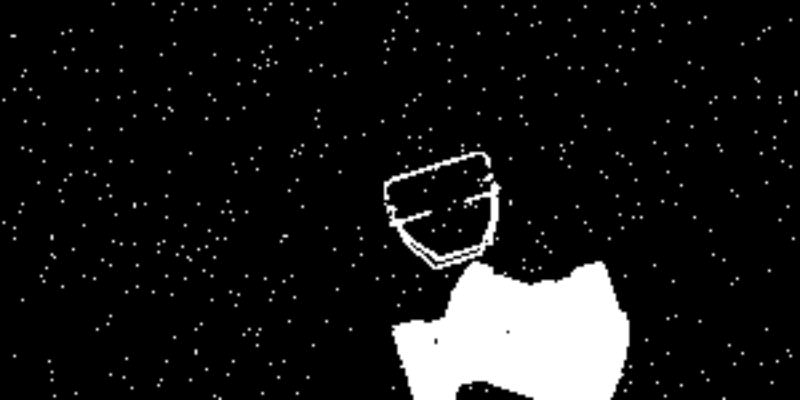

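```bash
python3 -c "
from h import *
print(ctrl.hand_in(), telemetry.get_obs()['time_s'])"
```

```text
the job is handed in; nothing more can be done
the job is handed in; nothing more can be done
```

The jar is clamped shut and the job is handed in, at about 11.6 s on the robot's clock. I pushed the bail up its arc from behind with two spread fingers until it rested against the groove's front wall. Then I folded the lever down over its dead centre with the closed fingers and backed away.

**Last checks, with the arm clear of the jar:**
- **Lever:** the bar is about 45 mm high and 51 mm in front of the jar's axis, which matches the home stop. It stayed there by itself, and the tool force had dropped to about 0 before I let go.
- **Bail:** the top of the bar is at 152 mm, down from 158 mm, so it has been pulled into the groove.
- **Jar and lid:** the lid's saddle moved less than 1 mm in the overhead view.
- **Bystanders:** a before-and-after depth comparison shows no change at the scoop, the gift box or the turquoise lid. The arm partly blocked the overhead camera near the shaker. It looks upright and unmoved in the overhead and wrist pictures.

**Disagreements:**
- The two cameras placed the jar about 2 mm apart, within the stated calibration, and I used the wrist camera's values.
- The lever started about 5° lower than its stated raised position.
- The last wrist picture could not see the clasp, so the lever and bail figures come from the scene and top cameras.

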